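# Power down the bench supply and unclamp the tested module

### The job

The test is over: turn the large knob on the bench supply's sloping panel anticlockwise all the way to its end stop (off), and only then swing the clamp lever of the socket that holds the module fully open, until it stands upright, and let go. Leave the small knob as it is set, and leave the empty socket's lever standing open.

Things in the scene. Friction and masses are not known exactly. Their poses are not given: they have to be found in the camera images.
- supply: Grey bench supply, fixed: 200 mm deep (x), 210 mm wide (y). Its flat top panel slopes 25 degrees, from 50 mm above the table at the front edge (-x side) up to 143 mm at the back, facing up and to -x. Origin: centre of the underside, z up. On the panel stand two round black knobs, both at x = -22 mm: a large one at y = -43 mm, a small one at y = +58 mm.
- volt_axis (a point): On the axis of the large knob, 27 mm out from the panel: a good height for the TCP. Does not turn with the knob: z points out of the panel along the axis, x up the slope, y along the panel's width. The knob is a fluted cylinder 42 mm in diameter, from 3 to 34 mm above the panel, on a collar 50 mm in diameter and 3 mm high, with a white line on its top.
- volt_knob (a joint): Angle of the large knob, rad: 0 = off, the anticlockwise end stop as seen looking at the panel (turning positively about z of volt_axis reduces it); grows clockwise to 4.7. Starts at 2.0 to 3.8, more than one wrist turn from off, so regrasp. At off its white line points down the slope and to the left (between -x and +y). Friction about 0.08 N m; stays where it is left.
- amp_mark (a point): Point on the white line on top of the small knob, 9 mm from its axis, 25 mm above the panel. The small knob (24 mm in diameter) must not be turned: this point stays within 3 mm of where it began.
- test_box: Low aluminium box, fixed to the table: 170 mm (x) by 190 mm (y), 40 mm high. Origin: centre of the underside, z up. Two lever sockets stand on it side by side, 95 mm apart in y; which one is on which side varies.
- loaded_socket: Black socket block with a green module seated in it, fixed on the test box: 66 mm (x) by 40 mm (y), 20 mm high, 27 mm with the module; origin at the underside. Its lever runs along its +y side.
- loaded_hinge (a point): Centre of the hinge of the loaded socket's lever, 20 mm above the box's top. Its y axis is the hinge axis; the lever lies from here towards -x when shut and swings up to stand upright when open. Fixed to the socket.
- loaded_ball (a point): Centre of the black ball (16 mm in diameter) at the free end of the loaded socket's lever, a 6 mm steel rod; 75 mm from the hinge. When the lever is shut the ball stands 29 mm above the top of the box, 22 mm in front of the block, with free air between it and the box.
- loaded_lever (a joint): Angle of the loaded socket's lever in rad: 0 = shut (nearly lying, ball 0.12 rad above level towards the socket's -x), 1.5 = fully open at its stop (upright, slightly past vertical). Needs about 1 N at the ball and stays where it is left.
- empty_socket: The same socket block without a module, fixed on the test box.
- empty_lever (a joint): Angle of the empty socket's lever (same build): it stands open at 1.35 to 1.5, its ball about 95 mm above the top of the box, and must stay above 1.1.

How it is judged:
By the outcome, as a careful person would: the job done as asked, in the order asked, and still so for the second after the job is handed in, with the robot touching nothing.
It also fails if it takes over 72 s, if anything falls off the work surface, if the arm or the gripper's body presses on something with over 40 N, if the wrist force passes 120 N, or if a joint passes its speed limit or range.

### The arm

A 7-joint arm with a two-finger parallel gripper is mounted at the origin on the work surface. World frame = base frame: x ahead of the robot, y to its left, z up, the work surface at z = 0. Lengths are in m, angles in rad, forces in N, time in s.
With the tool pointing down it reaches from about 0.4 to 0.875 m from the base axis. Payload 19.3 kg.
Tool frame: the origin (TCP) lies between the finger pads, 19 mm behind the fingertips; this is the grasp point; x points along the fingers, y is the direction in which the jaws open and shut, and the axes are right-handed (so a half turn about x gives the same grasp; the last joint's range is limited). The gripper opens to 85 mm and grips with 20 to 120 N. Pads are 22 mm wide; open, the fingers measure 114 mm over their backs; the gripper's body (76 mm by 85 mm) begins 54 mm behind the grasp point. The pads swing forward as they close: fully open they stand 13 mm farther back than shut.
Start: joints at [1.185, 0.521, -0.036, 1.599, 0.021, 1.021, -0.113], TCP at [0.194, -0.594, 0.25] pointing down, gripper open.
Joint ranges: [-2.91, 2.91], [-0.3, 2.13], [-1.5, 1.42], [0.17, 2.43], [-1.26, 4.41], [0.16, 1.93], [-2.52, 2.52]. Speed limits (rad/s): [1.89, 1.89, 2.39, 2.39, 3.01, 3.01, 3.01].

### API

Orientations are given as [roll, pitch, yaw] about the fixed x, y, z axes, in that order (R = Rz(yaw) Ry(pitch) Rx(roll)).
In Python, from workcell import monitor, optics, bot gives the robot as it stands.
- The arm moves only by the tool arm_command, never from a script. Its arguments are lists of equal length, an entry for each row: "delta_pos": the shift along the tool's x, y, z as a fraction of full scale, a list of three; "rotation": the turn, a rotation vector about the tool's x, y, z as a fraction of full scale, a list of three. In form: {"delta_pos": [[dx, dy, dz], ...], "rotation": [[wx, wy, wz], ...]}. A call has 1 to 10 rows; each row shifts and turns the pose as measured when the row begins, along the tool's axes as they then stand; what a row does not reach is not made up. Full scale, the value 1, is 30 mm for a shift and 6 degrees for a turn. A row lasts 1/10 s, in which the tool goes at most 50 mm and 8.59 degrees, less where a joint would pass 70% of its speed; a pose out of reach is approached as far as the arm can. A call with a number of a shift or a turn outside -1 to 1 is refused whole. A call with a gripper value outside its range is refused whole. "gripper" is the closure, from -1 (fully open) to 1 (shut), so that 0 is half open, set as the call begins (left out, the last holds). The fingers move at their own pace and stop on an object; "grip_force" is the grip in N (left out, the last holds). Time passes only in rows, so rows that do not move let the fingers close. It gives the time, the measured TCP pose, the force and the opening at its end, in the units of the state.
- monitor.observe(): the state, without advancing time (a new reading comes with each control period).
- optics.grab_frame(name): name is "side" or "top" or "wrist"; returns the picture (384x512x3 uint8, red, green, blue); there is no depth.
- optics.camera_params(name): a dict with "fx", "fy", "cx", "cy" (pixels), "origin" and "rotation" of the camera in the world. Camera axes: x right, y down, z forward; pixel columns grow to the right and rows downward; lengths in m; the calibration is good to about 2 mm. A picture is of the moment at which its call begins: read the wrist's pose just before it. camera_params takes no time and is no camera call; for the wrist camera it gives the pose at the moment of the call.
- bot.job_done(): hands the job in, once; it reports no verdict.
The state is a dict: "clock": time; "qpos": joint angles; "qd": joint speeds; "joint_efforts": joint torques, N m; "position": TCP position; "tool_rot": TCP orientation; "force": force on the tool from outside, world axes, zero at the start; "moment": the same for the moment, N m; "grip_width": finger opening in m.
Only numpy, scipy, OpenCV 4.12 (cv2) and the standard library are available. Lean on these libraries where they do the work, as an engineer would, in place of code of your own. Each camera call takes 0.05 s, during which the arm holds its last target. There are 200 camera calls.

## Working session

There is one attempt and no reset: what is moved stays moved. The work goes in short steps, Python scripts to look and compute and a tool call to move; the robot and the scene stay as the last step left them, time stands still between calls to the robot, and variables do not carry over. Pictures are saved under pics/ and viewed, about 8 in all and at most 12, crops included, and the job is handed in when it is done.

Besides the shell and the picture viewer there is one more tool, called after "Request:" in YAML: its name, and indented under it one key for each argument. arm_command: Moves the arm, as the interface text tells. Its arguments: {"type":"object","properties":{"delta_pos":{"type":"array","items":{"type":"array","items":{"type":"number"}}},"rotation":{"type":"array","items":{"type":"array","items":{"type":"number"}}},"gripper":{"type":"number"},"grip_force":{"type":"number"}},"required":["delta_pos","rotation"]}

```bash
mkdir -p pics
python3 - <<'E'
from workcell import monitor, optics, bot
import cv2
s=monitor.observe(); print(s)
for n in ("top","side"):
    im=optics.grab_frame(n); cv2.imwrite(f"pics/{n}0.png",im[:,:,::-1])
    print(n,optics.camera_params(n))
E
```

```text
{'clock': 0.0, 'qpos': array([ 1.18479378,  0.52204418, -0.03630548,  1.60000326,  0.02116043,
        1.02108456, -0.11278794]), 'qd': array([ 0.00121179, -0.00058595, -0.0005537 , -0.00219517, -0.00134869,
        0.00284272, -0.00015394]), 'joint_efforts': array([ 7.56446407e-04, -9.27119207e+01,  1.97998010e+00, -3.69934916e+01,
        1.77533407e-02,  8.28406890e-03,  2.35065249e-05]), 'position': array([ 0.19397868, -0.59380432,  0.24940885]), 'tool_rot': array([-1.51948453,  1.56964033,  1.93787296]), 'force': array([0.07609478, 0.61230654, 0.3573517 ]), 'moment': array([ 0.00262832, -0.02590789,  0.00671218]), 'grip_width': 0.08576262896837254}
top {'fx': 359.5004735678666, 'fy': 359.5004735678666, 'cx': 256.5609725917586, 'cy': 193.63421745792735, 'origin': array([0.39175954, 0.02385736, 0.80782435]), 'rotation': array([-2.97614699, -0.02554979, -1.56922643])}
side {'fx': 367.7219305750556, 'fy': 367.7219305750556, 'cx': 255.3569522713071, 'cy': 193.9776479211335, 'origin': array([ 0.28583011, -0.47615553,  0.48093402]), 'rotation': array([-2.20157277, -0.01055944, -0.46244662])}
```

View pics/top0.png

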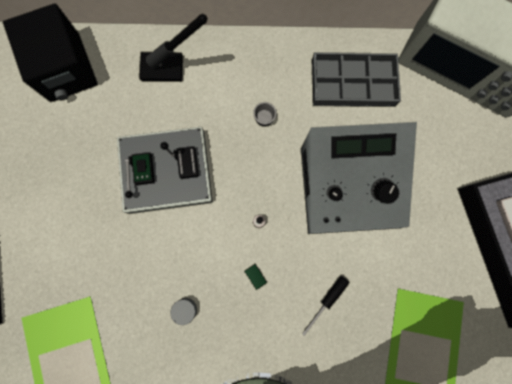

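View pics/side0.png

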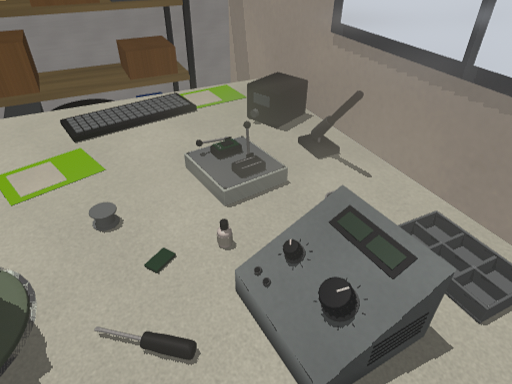

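The top view shows the supply with its large knob at about (385,190) and small knob at (335,193). The test box is around (166,170), and the loaded socket on its left side has its ball near (129,194). The empty lever's ball is near (165,146). In the side view, the large knob is at (338,295) and the small one at (292,249).

```bash
cat > h.py <<'E'
from workcell import monitor, optics, bot
import numpy as np, cv2
from scipy.spatial.transform import Rotation as R
def rot(r): return R.from_euler('xyz',r).as_matrix()
def ray(c,px):
    d=rot(c['rotation'])@np.array([(px[0]-c['cx'])/c['fx'],(px[1]-c['cy'])/c['fy'],1.]); return np.array(c['origin']),d/np.linalg.norm(d)
def plane(c,px,z):
    o,d=ray(c,px); return o+d*(z-o[2])/d[2]
def tri(c1,p1,c2,p2):
    o1,d1=ray(c1,p1);o2,d2=ray(c2,p2)
    t=np.linalg.lstsq(np.c_[d1,-d2],o2-o1,rcond=None)[0]
    a=o1+d1*t[0];b=o2+d2*t[1]; return (a+b)/2,np.linalg.norm(a-b)
def proj(c,P):
    q=rot(c['rotation']).T@(np.array(P)-c['origin']); return np.array([c['fx']*q[0]/q[2]+c['cx'],c['fy']*q[1]/q[2]+c['cy']])
E
python3 - <<'E'
from h import *
T=optics.camera_params('top');S=optics.camera_params('side')
for n,a,b in (("big",(385,190),(338,293)),("small",(335,193),(292,248)),("lball",(129,194),(199,143)),("eball",(165,146),(248,125))):
    print(n,tri(T,a,S,b))
for n,px,z in (("fl",(308,233),.05),("fr",(410,226),.05),("bl",(310,127),.143),("br",(416,122),.143),("b1",(125,212),.04),("b2",(212,202),.04),("b3",(120,137),.04),("b4",(204,128),.04)):
    print(n,plane(T,px,z))
t=cv2.imread('pics/top0.png');s=cv2.imread('pics/side0.png')
A=cv2.resize(t[115:220,110:220],(400,382),interpolation=2);B=cv2.resize(t[115:240,295:425],(400,385),interpolation=2)
C=cv2.resize(s[100:210,180:294],(400,386),interpolation=2)
cv2.imwrite('pics/c.png',np.hstack([A,B[:382]]));
E
```

```text
big (array([ 0.51893324, -0.25243606,  0.10331382]), np.float64(0.0012189170284048617))
small (array([ 0.51246495, -0.15222301,  0.09736724]), np.float64(0.0004386738535074825))
lball (array([0.51378836, 0.26944016, 0.06631444]), np.float64(0.000940693862929924))
eball (array([0.59911319, 0.18382991, 0.1316481 ]), np.float64(0.0037643201318761344))
fl [ 0.434901   -0.10386711  0.05      ]
fr [ 0.45039968 -0.32225888  0.05      ]
bl [ 0.63470711 -0.09662437  0.143     ]
br [ 0.64725017 -0.30587643  0.143     ]
b1 [0.47878416 0.28439379 0.04      ]
b2 [0.5012353 0.1002812 0.04     ]
b3 [0.64473585 0.30548462 0.04      ]
b4 [0.667445   0.12168069 0.04      ]
```

View pics/c.png

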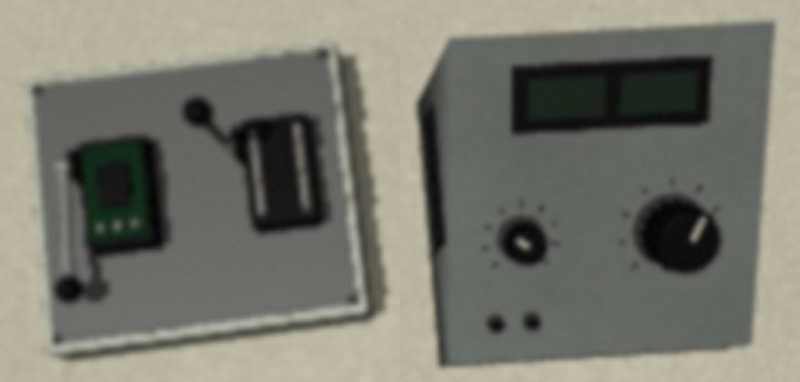

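In the zoomed crop, the large knob's line points up the slope and to the right. That puts it at about 42° clockwise of up, so volt_knob is about 3.1 rad. The knobs come out 100 mm apart against 101 mm nominal, and the supply's yaw is about 0.065. The loaded lever is shut on the left socket, with its ball at the lower left.

```bash
cat >> h.py <<'E'
def state():
    s=monitor.observe(); return s,np.array(s['position']),rot(s['tool_rot'])
YAW=.065
Rs=rot([0,0,YAW])@rot([0,-np.radians(25),0])   # x up slope, z out of panel
VA=np.array([.5115,-.252,.111])
def pose_knob(tw):
    # tool x into panel; tw = turn about panel normal of tool y from up-slope axis
    x=-Rs[:,2]; y=Rs@[np.cos(tw),np.sin(tw),0]; return np.c_[x,y,np.cross(x,y)]
def go(Rt,Pt):
    s,p,Rc=state()
    rv=R.from_matrix(Rc.T@Rt).as_rotvec()
    print('t',s['clock'],'rot units',np.round(rv/np.radians(6),2),'shift(after rot)',np.round(Rt.T@(np.array(Pt)-p)/.03,2),'shift(now)',np.round(Rc.T@(np.array(Pt)-p)/.03,2),'q',np.round(s['qpos'],2),'F',np.round(s['force'],1),'M',np.round(s['moment'],2),'w',round(s['grip_width'],4))
E
python3 - <<'E'
from h import *
s,p,Rc=state(); print(np.round(Rc,2))
# tool y now relative to radial direction
az=np.arctan2(p[1],p[0]); azk=np.arctan2(VA[1],VA[0]); print(az,azk)
ref=rot([0,0,azk-az])@Rc
y=Rs.T@ref[:,1]; tw=np.arctan2(y[1],y[0]); print('tw natural',tw)
for d in (0,-1.7): go(pose_knob(tw+d),VA+Rs[:,2]*.08)
E
```

```text
[[-0.    0.31 -0.95]
 [ 0.   -0.95 -0.31]
 [-1.   -0.    0.  ]]
-1.2551275274948865 -0.45776532390542923
tw natural -0.5664963399607108
t 0.1 rot units [-7.08  3.45  2.51] shift(after rot) [  6.29   1.26 -13.47] shift(now) [  2.21  -7.82 -12.51] q [ 1.18  0.52 -0.04  1.6   0.02  1.02 -0.11] F [ 0.9 -0.4 -0.1] M [ 0.01  0.01 -0.03] w 0.0854
t 0.1 rot units [ 8.89  4.22 -0.95] shift(after rot) [  6.29 -13.52   0.48] shift(now) [  2.21  -7.82 -12.51] q [ 1.18  0.52 -0.04  1.6   0.02  1.02 -0.11] F [ 0.9 -0.4 -0.1] M [ 0.01  0.01 -0.03] w 0.0854
```

Request:
arm_command:
  delta_pos:
    - [0,-0.9,-0.3]
    - [0,-0.9,-0.3]
    - [0,-0.9,-0.3]
    - [0,-0.9,-0.3]
    - [0,-0.9,-0.3]
    - [0,-0.9,-0.3]
  rotation:
    - [0,0,0]
    - [0,0,0]
    - [0,0,0]
    - [0,0,0]
    - [0,0,0]
    - [0,0,0]

```text
clock: 0.7
position: [0.1938, -0.4183, 0.247]
tool_rot: [-1.314, 1.566, 2.141]
force: [0.3, -0.7, 0.1]
grip_width: 0.0855
```

Request:
arm_command:
  delta_pos:
    - [0,0,0]
    - [0,0,0]
    - [0,0,0]
    - [0,0,0]
    - [0,0,0]
    - [0,0,0]
    - [0,0,0]
    - [0,0,0]
    - [0,0,0]
    - [0,0,0]
  rotation:
    - [0.9,0.42,-0.1]
    - [0.9,0.42,-0.1]
    - [0.9,0.42,-0.1]
    - [0.9,0.42,-0.1]
    - [0.9,0.42,-0.1]
    - [0.9,0.42,-0.1]
    - [0.9,0.42,-0.1]
    - [0.9,0.42,-0.1]
    - [0.9,0.42,-0.1]
    - [0.9,0.42,-0.1]

```text
clock: 1.7
position: [0.1949, -0.4141, 0.2468]
tool_rot: [-2.395, 1.123, 0.068]
force: [-0.9, 0.5, 0.1]
grip_width: 0.0854
```

Run:
```python
from h import *
go(pose_knob(-.566-1.7),VA+Rs[:,2]*.08)
```

```text
t 1.7 rot units [-0.46 -0.07  0.08] shift(after rot) [ 6.03 -8.71 -3.09] shift(now) [ 6.13 -8.8  -2.62] q [ 1.31  0.26 -0.03  2.13 -0.65  0.76 -0.49] F [-0.9  0.5  0.1] M [-0.    0.42 -0.  ] w 0.0854
```

Request:
arm_command:
  delta_pos:
    - [0.3,-0.9,-0.3]
    - [0.3,-0.9,-0.3]
    - [0.5,-0.9,-0.3]
    - [0.5,-0.9,-0.3]
    - [0.5,-0.9,-0.3]
    - [0.6,-0.9,-0.3]
    - [0.7,-0.9,-0.3]
    - [0.7,-0.9,-0.3]
    - [0.7,-0.9,-0.3]
    - [0.7,-0.6,-0.2]
  rotation:
    - [0,0,0]
    - [0,0,0]
    - [0,0,0]
    - [0,0,0]
    - [0,0,0]
    - [0,0,0]
    - [0,0,0]
    - [0,0,0]
    - [0,0,0]
    - [0,0,0]

```text
clock: 2.7
position: [0.4814, -0.2613, 0.2015]
tool_rot: [-2.394, 1.121, 0.053]
force: [-0.2, -1.3, 0.2]
grip_width: 0.0853
```

Run:
```python
from h import *
go(pose_knob(-.566-1.7),VA+Rs[:,2]*.08)
im=optics.grab_frame('wrist');c=optics.camera_params('wrist')
print(proj(c,VA+Rs[:,2]*.007),c['origin'])
cv2.imwrite('pics/w1.png',im[:,:,::-1])
```

```text
t 2.7 rot units [-0.61 -0.13  0.05] shift(after rot) [0.5  0.04 0.43] shift(now) [0.49 0.07 0.43] q [ 0.66  0.36 -0.17  2.14 -0.6   0.32 -1.21] F [-0.2 -1.3  0.2] M [-0.08  0.47 -0.03] w 0.0853
[260.31851328 219.01967188] [ 0.47582776 -0.30534775  0.33280766]
```

View pics/w1.png

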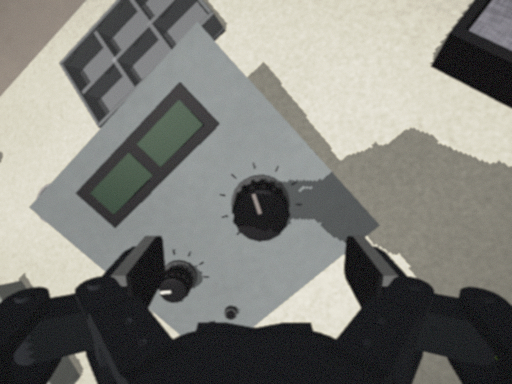

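The wrist view shows the large knob's blob centred at about (260,209), while I predicted (260,219). The white line runs from (253,194) to (260,215). The small knob is clear of the jaw, at (176,282). I'll fit the knob's outline to correct the position.

Run:
```python
from h import *
im=cv2.imread('pics/w1.png');c=optics.camera_params('wrist')
g=im.max(2); m=(g<75).astype(np.uint8); m[:, :215]=0; m[:,300:]=0; m[:165]=0;m[255:]=0
m=cv2.morphologyEx(m,cv2.MORPH_OPEN,np.ones((5,5)))
n,l,st,ce=cv2.connectedComponentsWithStats(m); k=1+st[1:,4].argmax(); print(st[k],ce[k])
# predicted silhouette
a=np.linspace(0,6.28,60); pts=[]
for h in (3,34):
    for t in a: pts.append(proj(c,VA+Rs@np.array([.021*np.cos(t),.021*np.sin(t),h/1e3-.027])))
pts=np.array(pts,np.float32); h=cv2.convexHull(pts); M=cv2.moments(h); print(cv2.boundingRect(h),M['m10']/M['m00'],M['m01']/M['m00'])
o,d=ray(c,ce[k]); 
C0=np.array([M['m10']/M['m00'],M['m01']/M['m00']])
n_=Rs[:,2]; P0=VA-n_*.005
def hit(px):
    o,d=ray(c,px); return o+d*((P0-o)@n_)/(d@n_)
dv=hit(ce[k])-hit(C0); print('shift world',dv,'panel',Rs.T@dv)
w=(im.min(2)>130).astype(np.uint8); w[:,:235]=0;w[:,285:]=0;w[:180]=0;w[235:]=0
ys,xs=np.nonzero(w); print(xs.min(),xs.max(),ys.min(),ys.max(),len(xs));
```

```text
[ 233  179   57   61 2697] [261.58027438 209.32183908]
(232, 181, 57, 65) 260.1954115763211 214.08229619083266
shift world [ 0.0021407  -0.00331546  0.0008957 ] panel [ 2.11940012e-03 -3.44750241e-03 -1.75782697e-17]
235 284 180 234 101
```

```bash
sed -i 's/^VA=.*/VA=np.array([.5135,-.255,.112])/' h.py
python3 - <<'E'
from h import *
go(pose_knob(-.566-1.7),VA)
E
```

```text
t 2.75 rot units [-0.58 -0.11  0.07] shift(after rot) [3.07 0.17 0.3 ] shift(now) [3.07 0.21 0.32] q [ 0.65  0.36 -0.17  2.14 -0.6   0.32 -1.21] F [ 2.7  6.3 -3.5] M [0.25 0.47 0.18] w 0.0855
```

Request:
arm_command:
  delta_pos:
    - [0.5,0.1,0.15]
    - [0.6,0.1,0.15]
    - [0.6,0,0]
    - [0.6,0,0]
    - [0.5,0,0]
    - [0.2,0,0]
  rotation:
    - [0,-0.1,0.05]
    - [0,0,0]
    - [0,0,0]
    - [0,0,0]
    - [0,0,0]
    - [0,0,0]

```text
clock: 3.35
position: [0.5126, -0.2522, 0.1123]
tool_rot: [-2.374, 1.135, 0.081]
force: [0.3, 0.7, 0.0]
grip_width: 0.0854
```

Run:
```python
from h import *
go(pose_knob(-.566-1.7),VA)
```

```text
t 3.35 rot units [-0.55  0.05  0.04] shift(after rot) [ 0.02  0.06 -0.08] shift(now) [ 0.02  0.06 -0.08] q [ 0.61  0.55 -0.17  2.13 -1.    0.16 -0.81] F [0.3 0.7 0. ] M [-0.02  0.5  -0.02] w 0.0854
```

Request:
arm_command:
  delta_pos:
    - [0,0.05,-0.05]
    - [0,0,0]
    - [0,0,0]
    - [0,0,0]
    - [0,0,0]
    - [0,0,0]
  rotation:
    - [0,0,0]
    - [0,0,0]
    - [0,0,0]
    - [0,0,0]
    - [0,0,0]
    - [0,0,0]
  gripper: 1
  grip_force: 30

```text
clock: 3.95
position: [0.5112, -0.2553, 0.1117]
tool_rot: [-2.374, 1.137, 0.079]
force: [9.1, -1.0, -16.8]
grip_width: 0.041
```

Run:
```python
from h import *
go(pose_knob(-.566-1.7),VA); print(monitor.observe()['qpos'])
```

```text
t 3.95 rot units [-0.57  0.06  0.02] shift(after rot) [ 0.02 -0.05 -0.05] shift(now) [ 0.02 -0.05 -0.05] q [ 0.61  0.55 -0.17  2.13 -0.99  0.17 -0.82] F [  9.1  -1.  -16.8] M [-0.39  0.12 -0.09] w 0.041
[ 0.60823252  0.55402284 -0.16555064  2.13102954 -0.99059247  0.16660895
 -0.81768374]
```

Request:
arm_command:
  delta_pos:
    - [0,0,0]
    - [0,0,0]
    - [0,0,0]
    - [0,0,0]
    - [0,0,0]
    - [0,0,0]
  rotation:
    - [-0.7,0,0]
    - [-0.8,0,0]
    - [-0.8,0,0]
    - [-0.8,0,0]
    - [-0.8,0,0]
    - [-0.8,0,0]

```text
clock: 4.55
position: [0.5113, -0.2553, 0.1117]
tool_rot: [-2.882, 1.137, 0.079]
force: [5.8, -2.1, -11.8]
grip_width: 0.0409
```

Run:
```python
from h import *
go(pose_knob(-.566-1.7),VA); print(monitor.observe()['qpos'])
```

```text
t 4.55 rot units [4.29 0.05 0.04] shift(after rot) [ 0.02 -0.05 -0.05] shift(now) [ 0.02 -0.02 -0.07] q [ 0.61  0.55 -0.17  2.13 -0.97  0.16 -0.32] F [  5.8  -2.1 -11.8] M [-0.36  0.49 -0.28] w 0.0409
[ 0.61396752  0.55451113 -0.17287219  2.13049945 -0.97423148  0.16393287
 -0.32451093]
```

Request:
arm_command:
  delta_pos:
    - [0,0,0]
    - [0,0,0]
    - [0,0,0]
    - [0,0,0]
    - [0,0,0]
    - [0,0,0]
    - [0,0,0]
    - [0,0,0]
    - [0,0,0]
    - [0,0,0]
  rotation:
    - [-0.9,0,0]
    - [-0.9,0,0]
    - [-0.9,0,0]
    - [-0.9,0,0]
    - [-0.9,0,0]
    - [-0.9,0,0]
    - [-0.9,0,0]
    - [-0.9,0,0]
    - [-0.9,0,0]
    - [-0.9,0,0]

```text
clock: 5.55
position: [0.5113, -0.2554, 0.1117]
tool_rot: [2.42, 1.137, 0.08]
force: [6.2, -0.6, -12.1]
grip_width: 0.0408
```

Run:
```python
from h import *
go(pose_knob(-.566-1.7),VA); s,p,Rc=state();print(s['qpos'][5:],Rc.T@s['moment'])
```

```text
t 5.55 rot units [13.66  0.03  0.06] shift(after rot) [ 0.02 -0.05 -0.05] shift(now) [ 0.02  0.04 -0.06] q [ 0.62  0.55 -0.18  2.13 -0.96  0.16  0.65] F [  6.2  -0.6 -12.1] M [-0.42  0.36 -0.21] w 0.0408
[0.16223477 0.64678215] [ 0.02829899 -0.58641706  0.06728774]
```

Request:
arm_command:
  delta_pos:
    - [0,0,0]
    - [0,0,0]
    - [0,0,0]
  rotation:
    - [-0.5,0.1,-0.1]
    - [-0.5,0.1,-0.1]
    - [-0.5,0.1,-0.1]

```text
clock: 5.85
position: [0.5114, -0.2557, 0.112]
tool_rot: [2.349, 1.136, 0.184]
force: [1.9, 1.5, -5.1]
grip_width: 0.0411
```

Run:
```python
from h import *
go(pose_knob(-.566-1.7),VA); s,p,Rc=state();print(s['qpos'][5:],Rc.T@s['moment'])
```

```text
t 5.85 rot units [ 1.524e+01 -1.000e-02  5.400e-01] shift(after rot) [ 0.03 -0.06 -0.04] shift(now) [ 0.03  0.04 -0.05] q [ 0.66  0.56 -0.2   2.11 -0.88  0.22  0.75] F [ 1.9  1.5 -5.1] M [-0.5  -0.06 -0.28] w 0.0411
[0.21576076 0.75178344] [ 0.04445472 -0.43129063  0.37923616]
```

Request:
arm_command:
  delta_pos:
    - [0,0,0]
    - [0,0,0]
    - [0,0,0]
    - [0,0,0]
    - [0,0,0]
    - [0,0,0]
    - [0,0,0]
    - [0,0,0]
    - [0,0,0]
    - [0,0,0]
  rotation:
    - [-0.9,0,0]
    - [-0.9,0,0]
    - [-0.9,0,0]
    - [-0.9,0,0]
    - [-0.9,0,0]
    - [-0.9,0,0]
    - [-0.9,0,0]
    - [-0.9,0,0]
    - [-0.9,0,0]
    - [-0.9,0,0]

```text
clock: 6.85
position: [0.5108, -0.2555, 0.1121]
tool_rot: [1.371, 1.136, 0.186]
force: [1.8, 2.6, 2.4]
grip_width: 0.0407
```

Run:
```python
from h import *
go(pose_knob(-.566-1.7),VA); s,p,Rc=state();print(s['qpos'][5:],Rc.T@s['moment'])
im=optics.grab_frame('wrist');cv2.imwrite('pics/w2.png',im[:,:,::-1])
```

```text
t 6.85 rot units [24.59 -0.32  0.57] shift(after rot) [ 0.04 -0.06 -0.05] shift(now) [0.04 0.08 0.02] q [ 0.78  0.58 -0.35  2.1  -0.51  0.17  1.38] F [1.8 2.6 2.4] M [0.19 0.54 0.04] w 0.0407
[0.17324149 1.38339439] [ 0.08462168  0.37009609 -0.4302614 ]
```

View pics/w2.png

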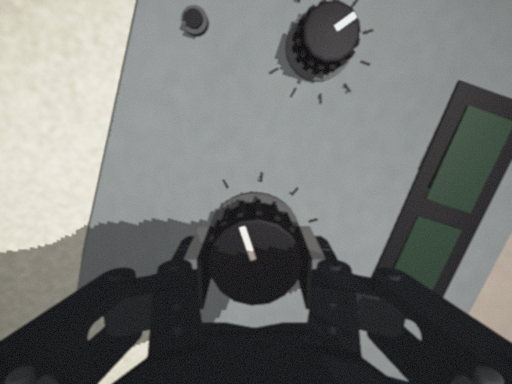

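The view is clear, with the jaws on the knob. Its line is now about 24° past +y towards −x, so about 20–25° remain. I'll continue to the stop, with a small tilt to keep joint 6 off its limit.

Request:
arm_command:
  delta_pos:
    - [0,0,0]
    - [0,0,0]
    - [0,0,0]
  rotation:
    - [-0.8,0.1,0.05]
    - [-0.8,0.1,0.05]
    - [-0.8,0.1,0.05]

```text
clock: 7.2
position: [0.5109, -0.2562, 0.1127]
tool_rot: [1.183, 1.13, 0.265]
force: [9.8, -5.0, -11.0]
grip_width: 0.041
```

Run:
```python
from h import *
go(pose_knob(-.566-1.7),VA); s,p,Rc=state();print(s['qpos'][5:],Rc.T@s['moment'])
```

```text
t 7.2 rot units [27.05 -0.74  0.9 ] shift(after rot) [ 0.06 -0.07 -0.03] shift(now) [0.06 0.08 0.01] q [ 0.85  0.6  -0.42  2.08 -0.39  0.21  1.55] F [  9.8  -5.  -11. ] M [-1.09 -0.06 -1.28] w 0.041
[0.20536602 1.55110399] [ 0.69957466 -1.31391891 -0.78697711]
```

Request:
arm_command:
  delta_pos:
    - [0,0,0]
    - [0,0,0]
    - [0,0,0]
  rotation:
    - [-0.6,0,0]
    - [-0.5,0,0]
    - [-0.5,0,0]

```text
clock: 7.5
position: [0.5126, -0.2583, 0.1139]
tool_rot: [1.007, 1.126, 0.255]
force: [13.7, -2.6, -13.9]
grip_width: 0.041
```

Run:
```python
from h import *
go(pose_knob(-.566-1.7),VA); s,p,Rc=state();print(s['qpos'][5:],Rc.T@s['moment'])
```

```text
t 7.5 rot units [28.65 -0.86  0.8 ] shift(after rot) [ 0.07 -0.09  0.06] shift(now) [ 0.08  0.07 -0.07] q [ 0.87  0.6  -0.45  2.08 -0.32  0.2   1.65] F [ 13.7  -2.6 -13.9] M [-1.04 -0.09 -1.03] w 0.041
[0.20028126 1.64892799] [ 0.48733959 -1.06609503 -0.88809087]
```

The axial moment jumped from 0.08 to about 0.6 N m, so the knob is at its stop. I'll release, back off and check.

Request:
arm_command:
  delta_pos:
    - [0,0,0]
    - [0,0,0]
    - [0,0,0]
    - [0,0,0]
    - [-0.3,0,0]
    - [-0.7,0,0]
    - [-0.8,0,0]
    - [-0.8,0,0]
  rotation:
    - [0,0,0]
    - [0,0,0]
    - [0,0,0]
    - [0,0,0]
    - [0,0,0]
    - [0,0,0]
    - [0,0,0]
    - [0,0,0]
  gripper: -1

```text
clock: 8.3
position: [0.4782, -0.2661, 0.1867]
tool_rot: [1.018, 1.128, 0.261]
force: [-0.6, 0.2, 0.6]
grip_width: 0.0853
```

Run:
```python
from h import *
go(pose_knob(.7),VA+Rs[:,2]*.1)
im=optics.grab_frame('wrist');c=optics.camera_params('wrist');cv2.imwrite('pics/w3.png',im[:,:,::-1])
O=VA+Rs[:,2]*.007;print([np.round(proj(c,O+Rs@np.array(v)*.03)) for v in ([0,0,0],[1,0,0],[0,1,0])])
```

```text
t 8.3 rot units [ 0.29 -0.61 -0.52] shift(after rot) [-0.57  0.21 -0.2 ] shift(now) [-0.54  0.25 -0.23] q [ 0.96  0.44 -0.48  2.09 -0.34  0.37  1.66] F [-0.6  0.2  0.6] M [-0.1   0.47 -0.04] w 0.0853
[array([259., 201.]), array([289., 227.]), array([287., 169.])]
```

View pics/w3.png

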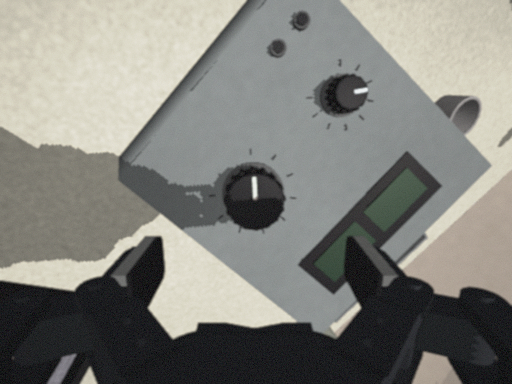

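The knob is off. Its line runs from (256,199) to (254,178), about 47° past +y towards −x, level with the end tick. The small knob's line looks unchanged. Next is the lever.

```bash
cat >> h.py <<'E'
YB=.123
xb=np.array([np.cos(YB),np.sin(YB),0]); yb=np.array([-np.sin(YB),np.cos(YB),0])
RL=np.c_[[0,0,-1.],yb,xb]
E
python3 - <<'E'
from h import *
T=optics.camera_params('top')
t=cv2.imread('pics/top0.png'); g=t.max(2)
m=(g<60).astype(np.uint8); sub=m[186:202,120:140]; print(np.argwhere(sub).mean(0)+[186,120]); 
b=plane(T,(129,194),.069); print('ball',b,'hinge',b+.0745*xb-[0,0,.009])
b3=b
go(RL,b+np.array([0,0,.12]))
E
```

```text
[193.43589744 131.55128205]
ball [0.51288883 0.26865849 0.069     ] hinge [0.58682599 0.2777989  0.06      ]
t 8.35 rot units [-8.26  3.69 -2.37] shift(after rot) [ 0.02 17.59  3.35] shift(now) [  2.43  13.32 -11.72] q [ 0.96  0.43 -0.48  2.09 -0.34  0.37  1.66] F [ 1.3 -3.7  5.7] M [-0.2   0.19 -0.16] w 0.0853
```

Request:
arm_command:
  delta_pos:
    - [0,0,0]
    - [0,0,0]
    - [0,0,0]
    - [0,0,0]
    - [0,0,0]
    - [0,0,0]
    - [0,0,0]
    - [0,0,0]
    - [0,0,0]
    - [0,0,0]
  rotation:
    - [-0.83,0.37,-0.24]
    - [-0.83,0.37,-0.24]
    - [-0.83,0.37,-0.24]
    - [-0.83,0.37,-0.24]
    - [-0.83,0.37,-0.24]
    - [-0.83,0.37,-0.24]
    - [-0.83,0.37,-0.24]
    - [-0.83,0.37,-0.24]
    - [-0.83,0.37,-0.24]
    - [-0.83,0.37,-0.24]
  gripper: -0.3

```text
clock: 9.35
position: [0.4733, -0.2718, 0.1971]
tool_rot: [-2.295, 1.544, -2.148]
force: [0.3, -0.2, 0.1]
grip_width: 0.0554
```

Request:
arm_command:
  delta_pos:
    - [0,1,0]
    - [0,1,0.2]
    - [0,1,0.2]
    - [0,1,0.2]
    - [0,1,0.2]
    - [0,1,0.2]
    - [0,1,0.2]
    - [0,1,0.2]
    - [0,1,0.2]
    - [0,1,0.2]
  rotation:
    - [0,0,0]
    - [0,0,0]
    - [0,0,0]
    - [0,0,0]
    - [0,0,0]
    - [0,0,0]
    - [0,0,0]
    - [0,0,0]
    - [0,0,0]
    - [0,0,0]

```text
clock: 10.35
position: [0.481, 0.0393, 0.1936]
tool_rot: [-2.12, 1.539, -1.98]
force: [1.4, -0.5, 0.4]
grip_width: 0.0557
```

Run:
```python
from h import *
go(RL,np.array([.513,.2687,.069+.12]))
```

```text
t 10.35 rot units [ 0.16 -0.15  0.26] shift(after rot) [0.15 7.46 2.  ] shift(now) [-0.08  7.42  2.12] q [ 0.12  0.41 -0.43  2.    0.27  0.81  1.24] F [ 1.4 -0.5  0.4] M [0.02 0.02 0.03] w 0.0557
```

Request:
arm_command:
  delta_pos:
    - [0,0.9,0.2]
    - [0,0.9,0.2]
    - [0,0.9,0.25]
    - [0,0.9,0.25]
    - [0,0.9,0.25]
    - [0,0.9,0.25]
    - [0,0.9,0.25]
    - [0,0.9,0.25]
    - [0,0.2,0.1]
  rotation:
    - [0.15,-0.15,0.25]
    - [0,0,0]
    - [0,0,0]
    - [0,0,0]
    - [0,0,0]
    - [0,0,0]
    - [0,0,0]
    - [0,0,0]
    - [0,0,0]

```text
clock: 11.25
position: [0.5117, 0.2777, 0.1972]
tool_rot: [-0.355, 1.567, -0.234]
force: [-0.1, 0.4, 0.1]
grip_width: 0.055
```

Run:
```python
from h import *
B=np.array([.513,.2687,.069])
go(RL,B+[0,0,.1])
im=optics.grab_frame('wrist');c=optics.camera_params('wrist');cv2.imwrite('pics/w4.png',im[:,:,::-1])
print(proj(c,B),proj(c,[.5868,.2778,.06]))
```

```text
t 11.25 rot units [-0.02  0.03  0.01] shift(after rot) [ 0.94 -0.3   0.  ] shift(now) [ 0.94 -0.3   0.  ] q [-0.28  0.54 -0.45  1.75  0.29  0.91  0.84] F [-0.1  0.4  0.1] M [ 0.   -0.01 -0.05] w 0.055
[245.00515606 187.32756677] [246.04090796 259.54731771]
```

View pics/w4.png

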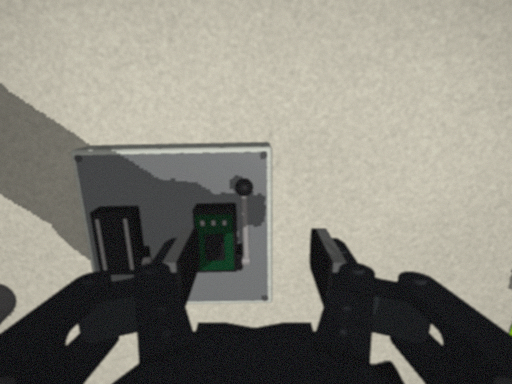

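The ball is at (244,187), against a predicted (245,187), so I'll descend and grip it.

Request:
arm_command:
  delta_pos:
    - [0.4,-0.3,0]
    - [0.7,0,0]
    - [0.7,0,0]
    - [0.7,0,0]
    - [0.7,0,0]
    - [0.6,0,0]
    - [0.3,0,0]
  rotation:
    - [0,0,0]
    - [0,0,0]
    - [0,0,0]
    - [0,0,0]
    - [0,0,0]
    - [0,0,0]
    - [0,0,0]

```text
clock: 12.0
position: [0.5143, 0.2528, 0.068]
tool_rot: [-1.112, 1.563, -1.002]
force: [0.6, 0.2, 0.7]
grip_width: 0.0552
```

Run:
```python
from h import *
go(RL,np.array([.513,.2687,.069]))
```

```text
t 12.0 rot units [-0.12  0.03  0.07] shift(after rot) [-0.03  0.53  0.02] shift(now) [-0.04  0.53  0.01] q [-0.31  0.71 -0.36  1.85  0.41  0.65  0.76] F [0.6 0.2 0.7] M [-0.04  0.    0.01] w 0.0552
```

Request:
arm_command:
  delta_pos:
    - [0,0.25,0]
    - [0,0.25,0]
    - [0,0,0]
  rotation:
    - [0,0,0]
    - [0,0,0]
    - [0,0,0]

```text
clock: 12.3
position: [0.5126, 0.2662, 0.0677]
tool_rot: [-1.287, 1.562, -1.18]
force: [0.2, 0.5, -0.1]
grip_width: 0.0555
```

Run:
```python
from h import *
go(RL,np.array([.513,.2687,.069]))
```

```text
t 12.3 rot units [-0.15  0.02  0.08] shift(after rot) [-0.04  0.08  0.02] shift(now) [-0.04  0.08  0.02] q [-0.33  0.72 -0.36  1.84  0.4   0.66  0.74] F [ 0.2  0.5 -0.1] M [ 0.03  0.04 -0.  ] w 0.0555
```

Request:
arm_command:
  delta_pos:
    - [0,0.08,0]
    - [0,0,0]
    - [0,0,0]
    - [0,0,0]
    - [0,0,0]
    - [0,0,0]
  rotation:
    - [0,0,0]
    - [0,0,0]
    - [0,0,0]
    - [0,0,0]
    - [0,0,0]
    - [0,0,0]
  gripper: 1
  grip_force: 20

```text
clock: 12.9
position: [0.513, 0.2686, 0.0696]
tool_rot: [-1.07, 1.561, -0.962]
force: [-0.6, -0.4, -1.8]
grip_width: 0.0138
```

Request:
arm_command:
  delta_pos:
    - [-0.25,0,0.04]
    - [-0.25,0,0.07]
    - [-0.24,0,0.09]
    - [-0.22,0,0.11]
    - [-0.2,0,0.13]
  rotation:
    - [0,0,0]
    - [0,0,0]
    - [0,0,0]
    - [0,0,0]
    - [0,0,0]

```text
clock: 13.4
position: [0.5271, 0.2706, 0.1074]
tool_rot: [-1.006, 1.561, -0.898]
force: [1.0, 0.3, -4.2]
grip_width: 0.0142
```

Run:
```python
from h import *
H=np.array([.5868,.2778,.06])
go(RL,H); s,p,Rc=state(); d=p-H; print(d@xb,d@yb,d[2],np.arctan2(d[2],-(d@xb)),np.hypot(d@xb,d[2]))
```

```text
t 13.4 rot units [-0.15  0.05  0.08] shift(after rot) [ 1.58 -0.    2.01] shift(now) [1.59 0.04 2.  ] q [-0.31  0.68 -0.39  1.79  0.37  0.75  0.78] F [ 1.   0.3 -4.2] M [ 0.16 -0.27 -0.02] w 0.0142
-0.060175583912423086 0.0001396487983297252 0.04735632216578298 0.6667445816274884 0.07657494465078313
```

Request:
arm_command:
  delta_pos:
    - [-0.18,0,0.17]
    - [-0.16,0,0.18]
    - [-0.14,0,0.2]
    - [-0.13,0,0.21]
    - [-0.11,0,0.22]
    - [-0.08,0,0.23]
    - [-0.06,0,0.24]
    - [-0.03,0,0.24]
  rotation:
    - [0,0,0]
    - [0,0,0]
    - [0,0,0]
    - [0,0,0]
    - [0,0,0]
    - [0,0,0]
    - [0,0,0]
    - [0,0,0]

```text
clock: 14.2
position: [0.5807, 0.2778, 0.1375]
tool_rot: [-1.035, 1.563, -0.926]
force: [-2.9, 2.1, 0.5]
grip_width: 0.0144
```

Run:
```python
from h import *
H=np.array([.5868,.2778,.06])
go(RL,H); s,p,Rc=state(); d=p-H; print(d@xb,d@yb,d[2],np.arctan2(d[2],-(d@xb)),np.hypot(d@xb,d[2]))
```

```text
t 14.2 rot units [-0.14  0.04  0.07] shift(after rot) [ 2.58 -0.02  0.2 ] shift(now) [ 2.58 -0.    0.19] q [-0.28  0.7  -0.4   1.63  0.34  0.88  0.86] F [-2.9  2.1  0.5] M [0.36 0.51 0.02] w 0.0144
-0.006027674354230883 0.0007375477388262303 0.07749480667417422 1.493170963672948 0.07772887442635645
```

Request:
arm_command:
  delta_pos:
    - [0.02,0,0.2]
    - [0.02,0,0.15]
    - [0.02,0,0.15]
    - [0,0,0.1]
    - [0,0,0.1]
  rotation:
    - [0,0,0]
    - [0,0,0]
    - [0,0,0]
    - [0,0,0]
    - [0,0,0]

```text
clock: 14.7
position: [0.6047, 0.2809, 0.1361]
tool_rot: [-0.858, 1.563, -0.75]
force: [1.2, 1.0, 1.4]
grip_width: 0.0075
```

Run:
```python
from h import *
H=np.array([.5868,.2778,.06])
go(RL,H); s,p,Rc=state(); d=p-H; print(d@xb,d@yb,d[2],np.arctan2(d[2],-(d@xb)),np.hypot(d@xb,d[2]))
```

```text
t 14.7 rot units [-0.14  0.05  0.06] shift(after rot) [ 2.54 -0.03 -0.6 ] shift(now) [ 2.53 -0.02 -0.62] q [-0.28  0.74 -0.4   1.56  0.34  0.91  0.89] F [1.2 1.  1.4] M [ 0.11 -0.23 -0.04] w 0.0075
0.018147954459579712 0.0008748769571086865 0.07608914755004259 1.8049311345844474 0.07822344038687593
```

Request:
arm_command:
  delta_pos:
    - [0,0,0]
    - [0,0,0]
    - [0,0,0]
    - [-0.3,0,0]
    - [-0.7,0,0]
    - [-0.8,0,0]
    - [-0.8,0,-0.5]
    - [-0.8,0,-1]
  rotation:
    - [0,0,0]
    - [0,0,0]
    - [0,0,0]
    - [0,0,0]
    - [0,0,0]
    - [0,0,0]
    - [0,0,0]
    - [0,0,0]
  gripper: -0.3

```text
clock: 15.5
position: [0.56, 0.2744, 0.2398]
tool_rot: [-1.325, 1.562, -1.219]
force: [-0.3, 0.3, 1.5]
grip_width: 0.0556
```

Run:
```python
from h import *
go(RL,np.array([.513,.2687,.25]))
H=np.array([.5868,.2778,.06])
ims=[]
for n,x0,y0 in (("side",170,90),("top",100,105)):
    im=optics.grab_frame(n)[:,:,::-1];c=optics.camera_params(n)
    ims.append(cv2.resize(im[y0:y0+120,x0:x0+125],(400,384),interpolation=2))
    for th in (1.2,1.4,1.62): P=H+.075*(-np.cos(th)*xb+np.sin(th)*np.array([0,0,1])); print(n,th,(proj(c,P)-[x0,y0])*3.2)
im=optics.grab_frame('wrist')[:,:,::-1];cv2.imwrite('pics/w5.png',im);c=optics.camera_params('wrist');print(proj(c,H+[0.0037,0,.075]))
cv2.imwrite('pics/c5.png',np.hstack(ims))
```

```text
t 15.5 rot units [-0.16  0.02  0.09] shift(after rot) [-0.34  0.01 -1.58] shift(now) [-0.34 -0.03 -1.58] q [-0.26  0.56 -0.44  1.6   0.28  1.05  0.9 ] F [-0.3  0.3  1.5] M [0.03 0.02 0.02] w 0.0556
side 1.2 [143.53874672  75.10385435]
side 1.4 [160.84079722  65.53681799]
side 1.62 [180.52062973  59.37451584]
top 1.2 [ 54.79446398 190.90902514]
top 1.4 [ 50.98498433 165.9601343 ]
top 1.62 [ 48.78524009 139.11878386]
[254.97059995 230.76642226]
```

View pics/c5.png

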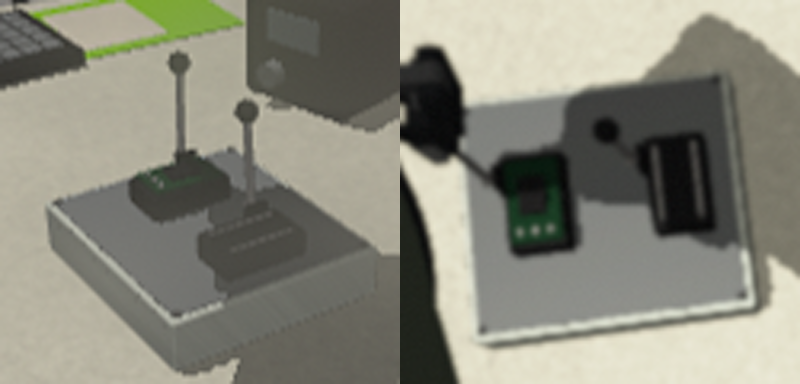

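In the side crop the loaded ball is at (179,63), which puts the ball about 1.60 rad above level, or a joint angle of about 1.48. The empty lever stands upright beside it. The gripper is open and well clear, so I'll hand in.

```bash
python3 -c "
from workcell import bot,monitor
print(bot.job_done(), monitor.observe()['clock'])"
```

```text
the job is handed in; nothing more can be done
the job is handed in; nothing more can be done
```

The large knob is off and the loaded socket's lever stands open. I did the knob first and handed in with the clock at about 16 s.

- **Large knob:** One grasp covered the whole turn, about 2.9 rad anticlockwise, so no regrasp was needed. The turning moment jumped from about 0.08 to about 0.6 N m at the stop. A wrist picture after release showed the white line pointing down the slope and to the left, level with the end tick.
- **Loaded lever:** I gripped the ball and followed its arc up to the stop. The ball slid partly out of the pads on the final push. The side picture afterwards put the lever at about 1.48 of 1.5 rad, accurate to about 0.05 rad. I did not push it again.
- **Small knob and empty lever:** I touched neither. The small knob's line looked unchanged in the wrist picture, though I did not measure it. The empty lever still stands upright in the last picture.
- **Joint 6:** It came close to its lower limit during the knob turn, 0.162 against 0.16 rad. I tilted the tool slightly to move it away, and none of the readings I took passed the limit.
- **Final state:** The gripper was open and clear, and the force reading was close to zero.

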